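# Press a mounted drawing flat in a crank press

### The job

Push the drawing panel along the press bed until its rear edge is flush against the back stop, lying square and centred between the posts, without picking it up. Then grip the crank's loose sleeve and, holding it all the while it turns, wind clockwise (seen from above) until the platen bears on the panel and its springs are squeezed to about half their free length, never flat; let go and leave it clamped. Leave the pens, bottles, cup and hand roller where they are.

Things in the scene. Friction and masses are not known exactly. Their poses are not given: they have to be found in the camera images.
- press: Grey table-top screw press, fixed to the table at a varying place and yaw. Origin: on the table (z = 0) under the screw's axis; +x from the open entry end towards the back stop, z up. Bed: a slab from x = -255 to +90 mm, y = -92 to +92 mm, its top 14 mm above the table.
- panel: Loose wooden panel with a bold black line drawing, 160 (x) x 130 (y) x 22 mm, 0.25 to 0.5 kg; origin: centre of its underside. Starts on the bed, pulled out 100 to 140 mm towards the entry end, slightly askew. Home: its +x edge touches the back stop, origin at press x = -20 mm, y about 0, x axis along the press's, front edge at press x = -100 mm.
- hub (a point): Point on the crank's vertical axis, 195 mm above the table, over the press origin. Under it a bridge 44 mm (press x) by 244 mm (y), 135 to 165 mm above the table, on two posts 30 mm (x) by 30 mm (y) centred at press x = 0, y = -107 and +107 mm.
- stop (a point): Middle of the top edge of the back stop's face, at press x = +60 mm: a low steel bar across the bed, 12 mm high over the bed.
- sleeve: Upright wooden grip sleeve of the crank, 28 mm in diameter, 78 mm tall; origin: centre of its underside, 197 mm above the table, 80 mm from the crank's axis. It spins freely on its pin, so the gripper need not turn with the crank. Below it: the steel crank arm (185 to 195 mm above the table, 22 mm wide) and hub (radius 20 mm, top at 207 mm).
- crank (a joint): Crank angle in rad, -0.15 to 13.2, growing clockwise from above. At 0 the arm points 100 degrees anticlockwise of the press's +x. Lowers the platen 30 mm a turn (4.77 mm per rad); it touches the home panel at about 8.8 rad, springs half squeezed at about 10.9 rad. Friction about 4 N at the sleeve, up to 7 N when clamping; stays where it is left.
- carriage (a joint): How far the screw has lowered the spring carriage, m: 0 at crank 0, follows the crank at 4.77 mm per rad.
- platen (a joint): Squeeze of the platen's springs, m: 0 while it hangs free, 0.010 at half their 20 mm free length, 0.020 flat; 3 N per mm in all. The platen is a dark steel plate, 110 x 110 x 16 mm, centred on the screw axis; its underside is 78 mm above the table at carriage 0 with free springs.
- marker_a: Black fat marker pen, 130 x 27 x 25 mm, lying close along the bed's far side; leave it. Origin: underside, 5 mm off centre.
- marker_b: Another such black marker, lying nearer the press's stop end; leave it.
- marker_c: Another such black marker, lying left of the press; leave it.
- paint_bottle: Standing paint bottle, 48 mm in diameter, 110 mm tall, on the press's far side near its entry half; leave it. Origin: centre of its underside.
- ink_bottle: Standing ink bottle, 60 mm in diameter, 160 mm tall, on the press's far side near its stop end; leave it. Origin: centre of its underside.
- brush_cup: White ceramic cup, 76 mm in diameter, 95 mm tall, right of the press; leave it. Origin: centre of its underside.
- ink_roller: Hand roller with a wooden handle, 115 mm long, 36 mm high, lying left of the press; leave it. Origin: underside, between handle and roller.

How it is judged:
By the outcome, as a careful person would: the job done as asked, in the order asked, and still so for the second after the job is handed in, with the robot touching nothing.
It also fails if it takes over 67 s, if anything falls off the work surface, if the arm or the gripper's body presses on something with over 40 N, if the wrist force passes 120 N, or if a joint passes its speed limit or range.

### The arm

A 6-joint arm with a two-finger parallel gripper is mounted at the origin on the work surface. World frame = base frame: x ahead of the robot, y to its left, z up, the work surface at z = 0. Lengths are in m, angles in rad, forces in N, time in s.
With the tool pointing down it reaches from about 0.375 to 0.9 m from the base axis. Payload 3.1 kg.
Tool frame: the origin (TCP) lies at the very end of the fingers, on their centre line; the grasp point (between the pads) lies manip.tcp_to_grasp behind it (manip.tcp_to_grasp is the distance from the TCP to the grasp point, in m); z points along the fingers, y is the line along which they close (so a half turn about z gives the same grasp; the last joint's range is limited). The gripper opens to 87 mm and grips with 3 to 60 N. Pads are 19 mm wide; open, the fingers measure 117 mm over their backs; the gripper's body (75 mm by 190 mm) begins 51 mm behind the grasp point.
Start: joints at [1.036, 0.527, 1.433, -0, 1.181, -0.178], TCP at [0.218, 0.586, 0.223] pointing down, gripper open.
Joint ranges: [-3.08, 3.08], [-0.75, 2.2], [0.22, 2.44], [-1.43, 4.57], [0, 2.65], [-2.85, 2.85]. Speed limits (rad/s): [2.79, 2.79, 3.14, 3.14, 3.14, 3.14].

### API

Orientations are given as a rotation vector (axis times angle).
In Python, from rig import manip gives the robot as it stands.
- The arm moves only by the shell command python3 drive.py [OPENING] [FORCE], which reads ROWS from standard input. ROWS is one flat JSON list of numbers that holds 1 to 8 rows one after another, with no inner brackets; each row has 4 numbers: dx, dy, dz in shares of the most that a row can go, 1 being 50 mm, then a turn about the tool's z in rad; each row shifts and turns the commanded pose from where the row before left it, along the tool's axes as they then stand; what a row does not reach is not made up. A row lasts 1/10 s, in which the tool goes at most 0.05 m and 0.15 rad, less where a joint would pass 70% of its speed; a pose out of reach is approached as far as the arm can. OPENING is the finger opening in m, set as the command begins (- or left out keeps the last). The fingers move at their own pace and stop on an object; FORCE is the grip in N (left out, the last holds). Time passes only in rows, so rows that do not move let the fingers close. It prints the time, the measured TCP pose, the force, the opening and the grip force at its end. Input that does not fit is refused with a message, and nothing moves.
- manip.sense(): the state, without advancing time (a new reading comes with each control period).
- manip.snapshot(name): name is "scene" or "top" or "wrist"; returns (picture, depth): 400x640x3 uint8, red, green, blue; 400x640 float32, m along the optical axis (not along the pixel's ray), 0 where there is no reading.
- manip.get_calibration(name): a dict with "fx", "fy", "cx", "cy" (pixels), "xyz" and "rotation" of the camera in the world. Camera axes: x right, y up, looking along -z (the intrinsics and any distortion apply to the point x, -y, -z); pixel columns grow to the right and rows downward; lengths in m; the calibration is good to about 2 mm. A picture is of the moment at which its call begins: read the wrist's pose just before it. get_calibration takes no time and is no camera call; for the wrist camera it gives the pose at the moment of the call.
- manip.job_done(): hands the job in; it is judged then, once.
The state is a dict: "t": time; "q": joint angles; "qvel": joint speeds; "joint_torque": joint torques, N m; "eef_pos": TCP position; "tool_rot": TCP orientation; "contact_force": force on the tool from outside, world axes, zero at the start; "ft_torque": the same for the moment, N m; "finger_gap": finger opening in m; "gripper_force": force on a finger pad.
Only numpy, scipy, OpenCV 4.12 (cv2) and the standard library are available. Lean on these libraries where they do the work, as an engineer would, in place of code of your own. Each camera call takes 0.05 s, during which the arm holds its last target. There are 200 camera calls.

## Working session

There is one attempt and no reset: what is moved stays moved. The work goes in short steps, Python scripts to look and compute and a shell command to move; the robot and the scene stay as the last step left them, time stands still between calls to the robot, and variables do not carry over. Pictures are saved under pics/ and viewed, at most 10 in all, crops included, and the job is handed in when it is done.

```bash
ls; mkdir -p pics; python3 - <<'E'
from rig import manip
import cv2,numpy as np
print(manip.tcp_to_grasp)
s=manip.sense();print(s)
for n in("scene","top"):
    p,d=manip.snapshot(n);cv2.imwrite(f"pics/{n}0.png",p[:,:,::-1]);np.save(f"pics/{n}0.npy",d);print(n,manip.get_calibration(n))
E
```

```text
drive.py
pics
rig.py
0.0187
{'t': 0.0, 'q': array([ 1.03649409e+00,  5.28462739e-01,  1.43387965e+00, -2.17274832e-05,
        1.18136311e+00, -1.78468228e-01]), 'qvel': array([ 0.00019494,  0.0012026 ,  0.00074491, -0.00120401, -0.00136409,
       -0.0011489 ]), 'joint_torque': array([ 2.21453238e-04, -4.40036631e+01, -1.76596856e+01,  6.34972542e-02,
        5.78921009e-02, -1.61001872e-04]), 'eef_pos': array([0.2173237 , 0.58523978, 0.22158093]), 'tool_rot': array([-0.55585839, -3.09129476,  0.00312059]), 'contact_force': array([0.07695276, 0.1452025 , 0.04635464]), 'ft_torque': array([-0.0047452 , -0.00061393, -0.00541189]), 'gripper_force': 0.0, 'finger_gap': 0.0866570272013777}
scene {'fx': 504.1022318989865, 'fy': 504.1022318989865, 'cx': 309.8761778845096, 'cy': 199.8813467132435, 'xyz': array([1.41936744, 0.56165162, 1.04780725]), 'rotation': array([0.47832589, 0.85951748, 1.95493552])}
top {'fx': 441.15558703131995, 'fy': 441.15558703131995, 'cx': 321.9912698418478, 'cy': 202.2850821471111, 'xyz': array([0.35299577, 0.02940825, 1.26496389]), 'rotation': array([ 0.15128515, -0.1508981 , -1.59244505])}
```
View pics/scene0.png

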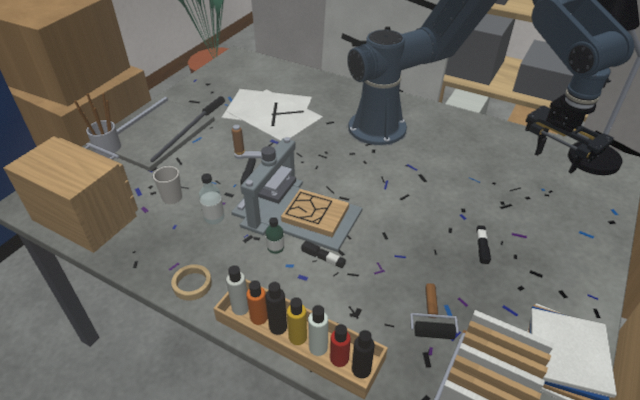

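View pics/top0.png

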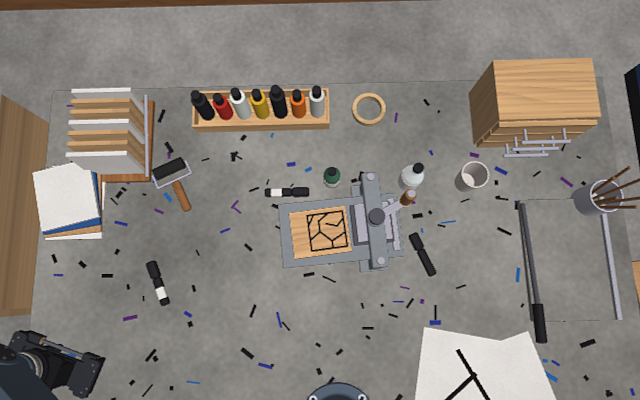

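The scene view shows the press mid-table with the crank's brown sleeve at (238,140). The top view shows the bed's entry end at x≈282, the panel at about (323,231), the hub at (376,216) and the sleeve at (408,198). Next I measure these from depth.

```bash
cat > h.py <<'E'
import numpy as np,cv2
from scipy.spatial.transform import Rotation as R
from rig import manip
def ray(c,uv):
    uv=np.atleast_2d(uv).astype(float)
    d=np.c_[(uv[:,0]-c["cx"])/c["fx"],-(uv[:,1]-c["cy"])/c["fy"],-np.ones(len(uv))]
    return R.from_rotvec(c["rotation"]).apply(d)
def plane(c,uv,z):
    d=ray(c,uv);o=c["xyz"];return o+d*((z-o[2])/d[:,2])[:,None]
def cloud(c,dep):
    v,u=np.mgrid[:400,:640];d=ray(c,np.c_[u.ravel(),v.ravel()])
    return (c["xyz"]+d*dep.ravel()[:,None]).reshape(400,640,3)
def rect(p): # min area rect of xy points, m
    (x,y),(w,h),a=cv2.minAreaRect((p[:,:2]*1000).astype(np.float32));return np.round([x,y,w,h,a],1)
def panel(pic,c,z=.036):
    hsv=cv2.cvtColor(pic,cv2.COLOR_RGB2HSV);return cv2.inRange(hsv,(8,70,110),(28,200,255))
E
python3 - <<'E'
from h import *
c=manip.get_calibration("top");d=np.load("pics/top0.npy");im=cv2.imread("pics/top0.png")[:,:,::-1].copy()
P=cloud(c,d);Z=P[...,2]
roi=np.zeros((400,640),bool);roi[160:285,265:460]=1
print("table z",np.median(Z[300:320,240:360]))
hist,e=np.histogram(Z[roi],bins=np.arange(-.01,.3,.005));print([(round(a,3),int(h)) for a,h in zip(e,hist) if h>10])
for n,lo,hi in(("bed",.009,.019),("bridge",.158,.172),("hubtop",.2,.22),("sleevetop",.255,.285),("arm",.183,.199)):
    m=(roi&(Z>lo)&(Z<hi)).astype(np.uint8);k,l,s,ce=cv2.connectedComponentsWithStats(m)
    for i in np.argsort(-s[1:,4])[:2]+1:
        if i<k: q=P[l==i];print(n,s[i],rect(q),q.mean(0).round(4))
m=panel(im,c)*(roi);m[:,358:]=0
k,l,s,ce=cv2.connectedComponentsWithStats(cv2.morphologyEx(m,cv2.MORPH_CLOSE,np.ones((9,9))));i=1+np.argmax(s[1:,4]);v,u=np.nonzero(l==i)
print("panel vis",s[i],rect(plane(c,np.c_[u,v],.036)))
cr=im[165:285,265:435];cv2.imwrite("pics/crop0.png",cv2.resize(cr,None,fx=4.5,fy=4.5,interpolation=cv2.INTER_CUBIC)[:,:,::-1])
E
```

```text
table z -0.0003052005369711397
[(np.float64(-0.01), 554), (np.float64(-0.005), 7536), (np.float64(0.0), 5451), (np.float64(0.005), 488), (np.float64(0.01), 1939), (np.float64(0.015), 986), (np.float64(0.02), 571), (np.float64(0.025), 281), (np.float64(0.03), 1127), (np.float64(0.035), 1446), (np.float64(0.04), 106), (np.float64(0.045), 34), (np.float64(0.05), 31), (np.float64(0.055), 24), (np.float64(0.06), 39), (np.float64(0.065), 35), (np.float64(0.07), 73), (np.float64(0.075), 63), (np.float64(0.08), 100), (np.float64(0.085), 230), (np.float64(0.09), 41), (np.float64(0.095), 36), (np.float64(0.1), 65), (np.float64(0.105), 77), (np.float64(0.11), 105), (np.float64(0.115), 383), (np.float64(0.12), 201), (np.float64(0.125), 12), (np.float64(0.14), 22), (np.float64(0.145), 23), (np.float64(0.15), 30), (np.float64(0.155), 137), (np.float64(0.16), 832), (np.float64(0.165), 443), (np.float64(0.17), 64), (np.float64(0.175), 60), (np.float64(0.19), 122), (np.float64(0.195), 68), (np.float64(0.2), 58), (np.float64(0.205), 157), (np.float64(0.21), 12), (np.float64(0.23), 11), (np.float64(0.2
[... 242 characters left out ...]
361  172   28   96 1323] [ 522.2 -103.8  243.9   44.3    4.2] [ 0.5176 -0.1033  0.1641]
bridge [413 163  11  10  65] [ 652.7 -224.1   26.2   24.5   89.5] [ 0.6528 -0.2234  0.1601]
hubtop [368 208  17  17 210] [ 521.6 -103.8   37.8   37.9   42.9] [ 0.5215 -0.1039  0.2062]
hubtop [399 197   8   9  23] [ 552.6 -166.5   24.2    8.3   36.3] [ 0.5521 -0.1657  0.2098]
sleevetop [403 189  13  13 129] [ 558.6 -174.6   26.    25.7   43. ] [ 0.5564 -0.1727  0.275 ]
arm [381 199  28  18 178] [ 545.8 -150.7   24.9   63.9   23.2] [ 0.5428 -0.1457  0.194 ]
arm [368 217   7   8  12] [510.4 -90.3  22.3   3.4  39. ] [ 0.5106 -0.0897  0.1944]
panel vis [ 289  206   63   53 2629] [508.3  35.6 130.1 159.6   6.2]
```

View pics/crop0.png

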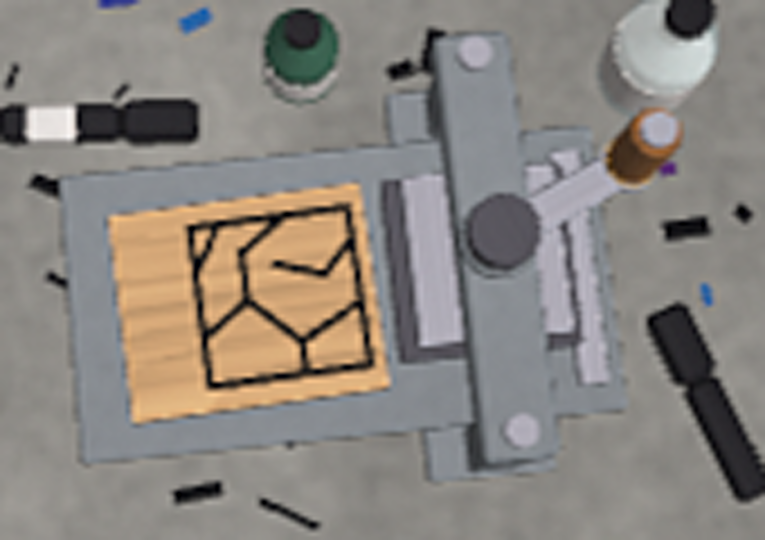

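The crop shows the panel fully visible, slightly askew, with the hub, sleeve and bridge clear. The sizes agree: bridge 244x44, sleeve radius 79.9 mm, panel 130x160. So the press yaw is about -85.8°, the crank about 1.34 rad, and the panel centre at press (-140,-3), 2° askew.

```bash
cat >> h.py <<'E'
HUB=np.array([.5219,-.1038]);A=np.deg2rad(4.2)
PX=np.array([np.sin(A),-np.cos(A)]);PY=np.array([np.cos(A),np.sin(A)])
def topress(p): q=np.atleast_2d(p)[:,:2]-HUB;return np.c_[q@PX,q@PY]
def toworld(x,y): return HUB+x*PX+y*PY
def totool(dw): # world delta -> tool axes
    return R.from_rotvec(manip.sense()["tool_rot"]).inv().apply(dw)
E
python3 - <<'E'
from h import *
c=manip.get_calibration("top");d=np.load("pics/top0.npy");im=cv2.imread("pics/top0.png")[:,:,::-1].copy()
P=cloud(c,d);Z=P[...,2]
# bed side edges check at z=.014
g=lambda u,v:((u/4.5)+265,(v/4.5)+165)
print("bed corners press",topress(plane(c,[g(65,180),g(85,462),g(622,408)],.014)).round(4))
for n,(a,b,e,f) in dict(paint=(320,162,345,192),ink=(395,155,430,192)).items():
    m=np.zeros(Z.shape,bool);m[b:f,a:e]=1;m&=Z>.02
    q=P[m]; hi=q[q[:,2]>q[:,2].max()-.02]
    print(n,q[:,2].max(),"cap press",topress(hi.mean(0)).round(4),"body ext",topress(q).min(0),topress(q).max(0))
s=manip.sense();M=R.from_rotvec(s["tool_rot"]);print("tool axes\n",M.as_matrix().round(3))
w=manip.get_calibration("wrist");print("cam in tool",M.inv().apply(w["xyz"]-s["eef_pos"]).round(3))
x,y=toworld(-.27,-.006);t=np.array([x,y,.2]);print("target",t,"tool delta",totool(t-s["eef_pos"]).round(4))
ty=M.as_matrix()[:2,1];print("turn from tool y to PY deg",np.rad2deg(np.arctan2(PY[1],PY[0])-np.arctan2(ty[1],ty[0])))
E
```

```text
bed corners press [[-0.2474  0.0876]
 [-0.2496 -0.0921]
 [ 0.0882 -0.0924]]
paint 1.2649638927686588 cap press [[-0.1452 -0.1587]] body ext [-0.14522076 -0.1586947 ] [-0.06932862  0.17045898]
ink 1.2649638927686588 cap press [[-0.1452 -0.1587]] body ext [-0.14522076 -0.1586947 ] [0.15701086 0.1511925 ]
tool axes
 [[-0.937  0.348 -0.001]
 [ 0.348  0.937 -0.002]
 [ 0.    -0.002 -1.   ]]
cam in tool [ 0.07  -0.    -0.163]
target [0.4961418  0.16503548 0.2       ] tool delta [-0.4077 -0.2968  0.0221]
turn from tool y to PY deg -65.41454220980553
```

Careful with the scale: shifts go in shares of 50 mm. That gives: -0.04 m is -0.8, 0.0225 m is 0.45.

```bash
echo '[0, 0, 0, 0.143, 0, 0, 0, 0.143, 0, 0, 0, 0.143, 0, 0, 0, 0.143, 0, 0, 0, 0.143, 0, 0, 0, 0.143, 0, 0, 0, 0.143, 0, 0, 0, 0.141]' | python3 drive.py
echo '[-0.8, 0.45, 0, 0, -0.8, 0.45, 0, 0, -0.8, 0.45, 0, 0, -0.8, 0.45, 0, 0, -0.8, 0.45, 0, 0, -0.8, 0.45, 0, 0, -0.8, 0.45, 0, 0, -0.8, 0.45, 0, 0]' | python3 drive.py
echo '[-0.8, 0.45, 0, 0, -0.8, 0.45, 0, 0, -0.78, 0.45, 0, 0, 0, 0, 0, 0]' | python3 drive.py
python3 - <<'E'
from h import *
c=manip.get_calibration("top");d=np.load("pics/top0.npy");Z0=cloud(c,d);Z=Z0[...,2]
for n,(a,b,e,f) in dict(paint=(320,162,345,190),ink=(395,155,430,185)).items():
    m=np.zeros(Z.shape,bool);m[b:f,a:e]=1;m&=(Z>.03)&(Z<.2)
    q=Z0[m];z=q[:,2].max();hi=q[q[:,2]>z-.02];print(n,z,"cap press",topress(hi.mean(0)).round(4),topress(hi).min(0),topress(q).min(0).round(3),topress(q).max(0).round(3))
s=manip.sense();print(s["t"],s["eef_pos"],topress(s["eef_pos"]),np.round(R.from_rotvec(s["tool_rot"]).as_matrix().T@np.c_[np.r_[PX,0],np.r_[PY,0]],4))
t=np.r_[toworld(-.25,-.005),.03];print(totool(t-s["eef_pos"]).round(4))
E
```

```text
t: 0.9
eef_pos: [0.2174, 0.5855, 0.2219]
tool_rot: [2.145, 2.295, -0.002]
contact_force: [-0.1, 0.1, 0.2]
finger_gap: 0.0868
gripper_force: 0.0
t: 1.7
eef_pos: [0.421, 0.2781, 0.2223]
tool_rot: [-2.139, -2.301, 0.001]
contact_force: [0.4, 0.1, -0.6]
finger_gap: 0.0867
gripper_force: 0.0
t: 2.1
eef_pos: [0.5004, 0.1617, 0.2225]
tool_rot: [2.144, 2.292, 0.002]
contact_force: [0.1, 0.1, -0.5]
finger_gap: 0.087
gripper_force: 0.0
paint 0.11438643020951766 cap press [[-0.0921  0.148 ]] [-0.10186052  0.1380327 ] [-0.116  0.124] [-0.07  0.17]
ink 0.16255798029784474 cap press [[0.128  0.1209]] [0.11549557 0.10864783] [0.099 0.092] [0.157 0.151]
2.1 [0.50040966 0.16173207 0.22247715] [[-0.26639289 -0.00198554]] [[-1.      0.0065]
 [ 0.0065  1.    ]
 [ 0.0017  0.003 ]]
[-0.0161 -0.0035  0.1925]
```

Converted, 0.022 m is 0.44, 0.045 m is 0.9.

```bash
echo '[-0.1, -0.02, 0.9, -0.0065, -0.1, 0, 0.9, 0, -0.06, 0, 0.9, 0, 0, 0, 0.8, 0, 0, 0, 0.44, 0, 0, 0, 0, 0, 0, 0, 0, 0]' | python3 drive.py
python3 - <<'E'
from h import *
s=manip.sense();print(s["t"],s["eef_pos"],topress(s["eef_pos"]),np.round(R.from_rotvec(s["tool_rot"]).as_matrix().T@np.r_[PY,0],4))
p,d=manip.snapshot("wrist");cv2.imwrite("pics/w1.png",p[:,:,::-1])
E
```

```text
t: 2.8
eef_pos: [0.4962, 0.1535, 0.0255]
tool_rot: [-2.13, -2.308, 0.001]
contact_force: [0.0, 0.2, 0.1]
finger_gap: 0.0866
gripper_force: 0.0
2.8 [0.49615221 0.15350323 0.02551424] [[-0.25849796 -0.00683422]] [-0.0067  1.     -0.001 ]
```

View pics/w1.png

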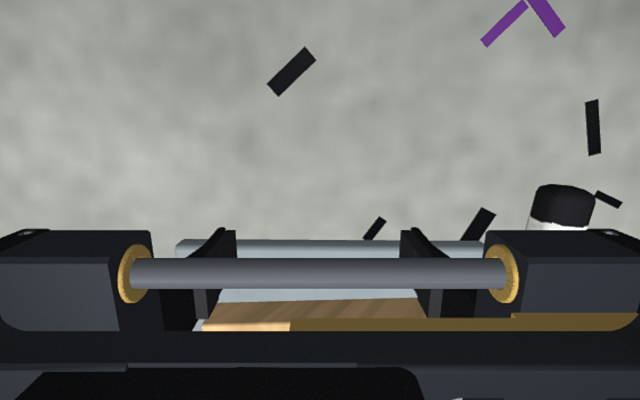

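The wrist view shows the fingers at the entry end with the wood panel edge ahead of them (210–430, 310). Now I push part way, then measure.

Converted, -0.015 m is -0.3, -0.008 m is -0.16.

```bash
echo '[-0.16, 0.06, 0, 0.003, -0.3, 0, 0, 0, -0.3, 0.01, 0, 0, -0.3, 0.01, 0, 0, -0.3, 0.01, 0, 0, -0.3, 0.01, 0, 0, 0, 0, 0, 0, 0, 0, 0, 0]' | python3 drive.py
cat >> h.py <<'E'
def meas(name):
    c=manip.get_calibration("top");im,d=manip.snapshot("top");cv2.imwrite(f"pics/{name}.png",im[:,:,::-1])
    s=manip.sense();print(s["t"],"tcp",s["eef_pos"].round(4),"press",topress(s["eef_pos"]).round(4),"yaw",np.round(R.from_rotvec(s["tool_rot"]).as_matrix().T@np.r_[PY,0],4)[0],"F",s["contact_force"].round(1))
    m=panel(im,c);m[:185]=0;m[285:]=0;m[:,:280]=0;m[:,420:]=0
    m=cv2.morphologyEx(m,cv2.MORPH_CLOSE,np.ones((9,9)));k,l,st,ce=cv2.connectedComponentsWithStats(m)
    i=1+np.argmax(st[1:,4]);v,u=np.nonzero(l==i);q=topress(plane(c,np.c_[u,v],.036));print("panel press rect",rect(q),st[i])
    # side edges per x slice, lines
    xs=np.arange(q[:,0].min()+.01,q[:,0].max()-.01,.006);E=[]
    for x in xs:
        w=q[abs(q[:,0]-x)<.004];E.append((x,w[:,1].min(),w[:,1].max()))
    E=np.array(E);print((E*1000).round().astype(int).tolist())
    return im
E
python3 - <<'E'
from h import *
meas("t2")
E
```

```text
t: 3.65
eef_pos: [0.508, 0.0694, 0.0259]
tool_rot: [2.137, 2.303, -0.0]
contact_force: [0.6, -0.2, -0.3]
finger_gap: 0.0869
gripper_force: 0.0
3.7 tcp [0.5078 0.0699 0.0257] press [[-0.1743 -0.0014]] yaw -0.0021 F [-0.7 -0.6  0.1]
panel press rect [-5.580e+01 -5.900e+00  9.520e+01  1.309e+02  1.000e-01] [331 207  39  48 945]
[[-93, -68, 59], [-87, -69, 59], [-81, -70, 58], [-75, -70, 58], [-69, -71, 57], [-63, -69, 59], [-57, -69, 59], [-51, -70, 58], [-45, -71, -51], [-39, -71, -51], [-33, -69, -52], [-27, -70, -52], [-21, -70, -53]]
```

```bash
python3 - <<'E'
from h import *
def proj(c,p):
    q=R.from_rotvec(c["rotation"]).inv().apply(p-c["xyz"]);return np.c_[c["cx"]+c["fx"]*q[:,0]/-q[:,2],c["cy"]-c["fy"]*q[:,1]/-q[:,2]]
def prof(im,c,xs,ys,z):
    X,Y=np.meshgrid(xs,ys);p=HUB+X.ravel()[:,None]*PX+Y.ravel()[:,None]*PY
    uv=proj(c,np.c_[p,np.full(len(p),z)]).astype(np.float32)
    return cv2.remap(im,uv[:,0].reshape(X.shape),uv[:,1].reshape(X.shape),cv2.INTER_LINEAR).mean(1)
sc,_=manip.snapshot("scene");cv2.imwrite("pics/scene2.png",sc[:,:,::-1])
for n,f in(("top","pics/top0.png"),("scene","pics/scene0.png")):
    im=cv2.imread(f).astype(np.float32);c=manip.get_calibration(n)
    bl=im[...,0];sat=im[...,2]-im[...,0]
    def edges(y,v):
        v=cv2.GaussianBlur(v.reshape(-1,1),(1,5),0).ravel();g=np.gradient(v);i=np.argsort(-abs(g));o=[]
        for k in i:
            if all(abs(y[k]-a)>.008 for a,_ in o):o.append((round(float(y[k]),4),round(float(g[k]),1)))
            if len(o)>=4:break
        return o
    y=np.arange(-.115,.115,.001)
    print(n,"bed sides",edges(y,prof(bl,c,np.arange(-.246,-.228,.002),y,.014)))
    print(n,"bed sides mid",edges(y,prof(bl,c,np.arange(-.20,-.08,.002),y,.014)))
    print(n,"panel sides",edges(y,prof(sat,c,np.arange(-.20,-.08,.002),y,.036)))
    x=np.arange(-.28,-.03,.001)
    print(n,"panel ends",edges(x,prof(sat.copy(),c,x,np.arange(-.05,.045,.002),.036).ravel() if 0 else np.array([prof(sat,c,[a],np.arange(-.05,.045,.002),.036).mean() for a in x])))
    print(n,"bed end",edges(x[:60],np.array([prof(bl,c,[a],np.arange(-.08,.08,.002),.014).mean() for a in x[:60]])))
    y=np.arange(-.14,.14,.001);print(n,"bridge ends z.165",edges(y,prof(bl,c,np.arange(-.018,-.008,.002),y,.165)))
E
```

```text
top bed sides [(0.111, -12.8), (0.09, -5.2), (-0.09, 4.9), (0.098, 0.9)]
top bed sides mid [(-0.053, -13.8), (0.054, 13.2), (0.106, -7.2), (-0.069, -6.6)]
top panel sides [(0.062, -19.3), (-0.069, 19.2), (0.051, 12.1), (-0.055, -11.8)]
top panel ends [(-0.22, 19.5), (-0.06, -19.1), (-0.172, -14.2), (-0.073, -11.0)]
top bed end [(-0.251, 5.4), (-0.223, -3.4), (-0.265, -0.7), (-0.243, -0.1)]
top bridge ends z.165 [(0.12, -15.7), (-0.126, -11.8), (0.016, 6.5), (-0.017, -6.0)]
scene bed sides [(0.095, -6.5), (0.104, 6.1), (0.112, 3.6), (-0.087, 1.7)]
scene bed sides mid [(0.064, 7.7), (0.095, -6.6), (0.045, -4.9), (0.034, 4.7)]
scene panel sides [(-0.065, 8.2), (0.083, -6.5), (0.053, 4.6), (-0.053, -4.5)]
scene panel ends [(-0.06, -11.3), (-0.172, -7.8), (-0.226, 6.6), (-0.073, -5.5)]
scene bed end [(-0.252, 8.1), (-0.26, -2.9), (-0.223, -2.5), (-0.269, -0.5)]
scene bridge ends z.165 [(0.016, 4.8), (0.125, -4.6), (-0.012, -3.2), (-0.003, -1.2)]
```

Converted, -0.009 m is -0.18, 0.0011 m is 0.022.

```bash
echo '[-0.18, 0.022, 0, -0.001, -0.18, 0.022, 0, -0.001, -0.18, 0.022, 0, 0, -0.18, 0.022, 0, 0, -0.18, 0.022, 0, 0, 0, 0, 0, 0, 0, 0, 0, 0]' | python3 drive.py
python3 - <<'E'
from h import *
meas("t3")
E
```

```text
t: 4.45
eef_pos: [0.5177, 0.0252, 0.0256]
tool_rot: [2.132, 2.305, 0.001]
contact_force: [0.0, 0.3, -0.3]
finger_gap: 0.0872
gripper_force: 0.0
4.5 tcp [0.5176 0.0255 0.0256] press [[-0.1292  0.0052]] yaw -0.0052 F [-0.5 -0.9  0. ]
panel press rect [118.4  68.5  54.   31.9  38.9] [400 189  17  17 176]
[[105, 48, 74], [111, 47, 85], [117, 47, 90], [123, 49, 93], [129, 63, 92]]
```

```bash
cat >> h.py <<'E'
def sides(im,xr=(-.12,.06),cam="top"):
    c=manip.get_calibration(cam);m=panel(im,c);v,u=np.nonzero(m);q=topress(plane(c,np.c_[u,v],.036))
    q=q[(q[:,0]>xr[0])&(q[:,0]<xr[1])&(abs(q[:,1])<.085)]
    for x in np.arange(xr[0],xr[1],.006):
        w=q[abs(q[:,0]-x)<.003]
        if len(w)>3: print((np.array([x,w[:,1].min(),w[:,1].max()])*1000).round(1).tolist(),end=" ")
    print("x range",q[:,0].min().round(4),q[:,0].max().round(4))
E
python3 - <<'E'
from h import *
sides(cv2.imread("pics/t3.png")[:,:,::-1].copy(),(-.16,.07))
print("before");sides(cv2.imread("pics/top0.png")[:,:,::-1].copy(),(-.23,-.05))
im,_=manip.snapshot("scene");cv2.imwrite("pics/s3.png",cv2.resize(im[110:270,200:400],None,fx=4,fy=3.75)[:,:,::-1])
E
```

```text
[-22.0, -64.4, -53.3] [-16.0, -62.5, -50.8] [-10.0, -62.7, -51.4] x range -0.0711 -0.0091
before
[-218.0, -66.9, 57.7] [-212.0, -70.5, 56.8] [-206.0, -70.8, 59.1] [-200.0, -68.9, 58.5] [-194.0, -69.4, 58.0] [-188.0, -70.0, 60.0] [-182.0, -67.8, 59.7] [-176.0, -68.6, 59.1] [-170.0, -69.2, 58.5] [-164.0, -67.0, 60.8] [-158.0, -67.5, 60.3] [-152.0, -68.1, 59.4] [-146.0, -68.7, 58.8] [-140.0, -66.5, 61.1] [-134.0, -67.3, 60.6] [-128.0, -67.9, 60.0] [-122.0, -65.7, 62.3] [-116.0, -66.2, 61.7] [-110.0, -66.8, 61.2] [-104.0, -67.0, 60.6] [-98.0, -65.1, 62.9] [-92.0, -66.0, 62.0] [-86.0, -66.2, 61.5] [-80.0, -64.3, 63.8] [-74.0, -64.9, 63.2] [-68.0, -65.4, 62.6] [-62.0, -65.7, 62.0] x range -0.2214 -0.0581
```

View pics/s3.png

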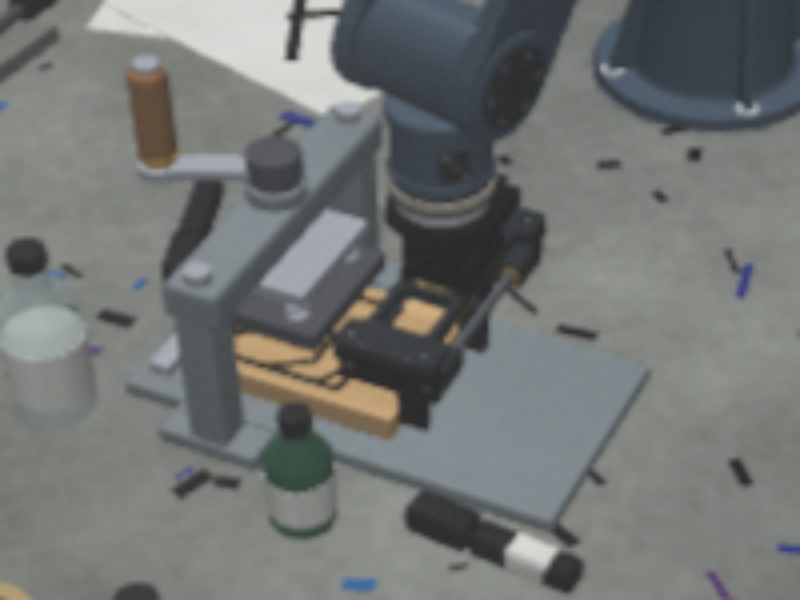

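The scene crop shows the panel half under the platen, with the fingers square behind it (front edge at about (400,410)). Its centring is within about 1 mm. I continue straight to the stop.

```bash
echo '[-0.12, -0.004, 0, 0.003, -0.12, -0.004, 0, 0, -0.06, 0, 0, 0, 0, 0, 0, 0]' | python3 drive.py; echo '[-0.06, 0, 0, 0, -0.06, 0, 0, 0, 0, 0, 0, 0]' | python3 drive.py
python3 - <<'E'
from h import *
im=meas("t4");sides(im,(-.16,.07))
E
```

```text
t: 4.95
eef_pos: [0.5176, 0.0107, 0.0256]
tool_rot: [2.136, 2.303, -0.0]
contact_force: [-0.4, 0.4, 0.2]
finger_gap: 0.0872
gripper_force: 0.4
t: 5.25
eef_pos: [0.518, 0.0056, 0.0256]
tool_rot: [-2.136, -2.302, -0.001]
contact_force: [-0.4, 4.9, 0.1]
finger_gap: 0.0867
gripper_force: 2.7
5.3 tcp [0.5179 0.0056 0.0255] press [[-0.1094  0.0041]] yaw -0.0015 F [-0.7  5.2  0.3]
panel press rect [118.4  68.5  54.   31.9  38.9] [400 189  17  17 175]
[[105, 48, 74], [111, 47, 82], [117, 47, 90], [123, 49, 93], [129, 63, 92]]
[44.0, -65.5, -51.7] [50.0, -63.3, -52.0] [56.0, -63.9, -52.6] [62.0, -64.2, -55.9] x range 0.0428 0.0605
```

```bash
echo '[-0.03, 0, 0, 0, -0.03, 0, 0, 0, 0, 0, 0, 0]' | python3 drive.py
python3 - <<'E'
from h import *
s=manip.sense();print(topress(s["eef_pos"]),s["contact_force"])
E
```

```text
t: 5.6
eef_pos: [0.518, 0.0054, 0.0256]
tool_rot: [-2.136, -2.299, -0.005]
contact_force: [2.1, 17.3, 1.1]
finger_gap: 0.0871
gripper_force: 8.3
[[-0.10915992  0.00414303]] [ 2.08357478 17.32263793  1.13025682]
```

Converted, -0.05 m is -1, -0.048 m is -0.96.

```bash
echo '[0.2, 0, 0, 0, 0.6, 0, 0, 0, 0.8, 0, -0.4, 0, 0.4, 0, -0.9, 0, 0.2, 0, -0.96, 0, 0, 0, -1, 0, 0, 0, -1, 0, 0, 0, -1, 0]' | python3 drive.py
echo '[0, 0, -0.6, 0, 0, 0, 0, 0]' | python3 drive.py
python3 - <<'E'
from h import *
s=manip.sense();print(s["eef_pos"],s["q"])
im=meas("t5");sides(im,(-.13,.07))
t=np.r_[.5586,-.1746,.31];print(totool(t-s["eef_pos"]).round(4))
im,_=manip.snapshot("scene");sides(im,(-.13,.07),"scene");cv2.imwrite("pics/s5.png",np.vstack([cv2.resize(im[130:240,220:350],None,fx=3.5,fy=3),np.zeros((1,455,3),np.uint8)])[:,:,::-1])
E
```

```text
t: 6.4
eef_pos: [0.5097, 0.1113, 0.2908]
tool_rot: [2.134, 2.303, -0.001]
contact_force: [1.8, 0.5, 0.1]
finger_gap: 0.0871
gripper_force: 0.0
t: 6.6
eef_pos: [0.5132, 0.1113, 0.324]
tool_rot: [2.129, 2.296, 0.012]
contact_force: [1.0, -0.8, -0.2]
finger_gap: 0.0872
gripper_force: 0.0
[0.51320708 0.11129978 0.32401707] [ 1.50762785e-03  2.75682034e-01  1.55390957e+00 -1.61097511e-03
  1.29935527e+00 -7.34748863e-02]
6.65 tcp [0.5114 0.1113 0.321 ] press [[-0.2153  0.0053]] yaw -0.002 F [-0.7 -0.2 -0.2]
panel press rect [-5.410e+01 -1.000e-01  1.301e+02  8.940e+01  8.990e+01] [332 205  37  47 884]
[[-89, -63, 65], [-83, -64, 64], [-77, -65, 64], [-71, -65, 63], [-65, -63, 65], [-59, -64, 65], [-53, -64, 64], [-47, -65, 63], [-41, -65, -51], [-35, -63, -52], [-29, -64, -52], [-23, -65, -53]]
[-100.0, -62.4, 62.6] [-94.0, -62.9, 64.9] [-88.0, -63.5, 64.6] [-82.0, -64.0, 64.0] [-76.0, -64.6, 63.5] [-70.0, -65.2, 62.9] [-64.0, -63.0, 64.9] [-58.0, -63.8, 64.6] [-52.0, -64.3, 63.8] [-46.0, -64.9, 63.2] [-40.0, -65.2, -51.1] [-34.0, -63.3, -51.9] [-28.0, -63.8, -52.5] [-22.0, -64.7, -53.1] [-16.0, -65.2, -50.8] [-10.0, -62.7, -51.4] [44.0, -62.8, -51.7] [50.0, -63.3, -52.0] [56.0, -63.9, -50.1] [62.0, -64.2, -55.9] x range -0.0988 0.0605
[-0.2885  0.0237  0.0147]
[-106.0, -30.8, 83.5] [-100.0, -51.8, 82.4] [-94.0, -59.8, 83.6] [-88.0, -57.2, 83.7] [-82.0, -59.9, 82.7] [-76.0, -57.4, 83.9] [-70.0, -58.8, 84.0] [-64.0, -59.0, 80.5] [-58.0, -57.7, 78.2] [-52.0, -59.2, 74.8] [-46.0, -57.9, 77.2] [-40.0, -58.1, 79.7] [-34.0, -56.8, 83.3] [-28.0, 24.8, 81.0] [-22.0, 27.3, 83.5] [-16.0, 31.1, 82.4] [-10.0, 24.9, 83.6] [-4.0, 26.1, 81.3] [2.0, 26.1, 71.8] [8.0, 27.4, 65.8] [14.0, 24.9, 62.2] [20.0, 24.9, 51.2] [26.0, 26.2, 40.0] [32.0, 24.9, 33.8] x range -0.1055 0.0355
```

The panel is home: y≈-0.1 mm, 0.1° off square, front edge at -99 mm. Now to the sleeve.

Converted, -0.041 m is -0.82, 0.0034 m is 0.068.

```bash
echo '[-0.82, 0.068, 0, 0, -0.82, 0.068, 0, 0, -0.82, 0.068, 0, 0, -0.82, 0.068, 0, 0, -0.82, 0.068, 0, 0, -0.82, 0.068, 0, 0, -0.85, 0.068, 0, 0, 0, 0, 0, 0]' | python3 drive.py
python3 - <<'E'
from h import *
im=meas("t6");s=manip.sense();print(s["eef_pos"])
t=np.r_[.5586,-.1746,.216];print(totool(t-s["eef_pos"]).round(4))
p,d=manip.snapshot("wrist");cv2.imwrite("pics/w6.png",p[:,:,::-1])
w=manip.get_calibration("wrist");P=cloud(w,d);Z=P[...,2];m=((Z>.262)&(Z<.285)&(d>0)&(np.hypot(P[...,0]-.5586,P[...,1]+.1746)<.03));q=P[m];print(m.sum(),rect(q) if m.sum()>5 else "")
E
```

```text
t: 7.5
eef_pos: [0.5552, -0.1794, 0.3154]
tool_rot: [-2.142, -2.296, 0.005]
contact_force: [0.2, -0.9, 0.5]
finger_gap: 0.087
gripper_force: 0.0
7.55 tcp [ 0.5545 -0.1764  0.3154] press [[0.0748 0.0272]] yaw 0.0022 F [-0.2  1.   0.2]
panel press rect [-5.400e+01 -1.000e-01  1.301e+02  8.970e+01  8.990e+01] [332 205  37  47 885]
[[-89, -63, 65], [-83, -64, 64], [-77, -65, 64], [-71, -65, 63], [-65, -63, 65], [-59, -64, 65], [-53, -64, 64], [-47, -65, 63], [-41, -65, -51], [-35, -63, -52], [-29, -64, -52], [-23, -65, -53]]
[ 0.55447062 -0.17642393  0.31541529]
[0.0013 0.0047 0.0994]
1354 [ 560.3 -173.1   27.7   25.2    3.3]
```

View pics/w6.png

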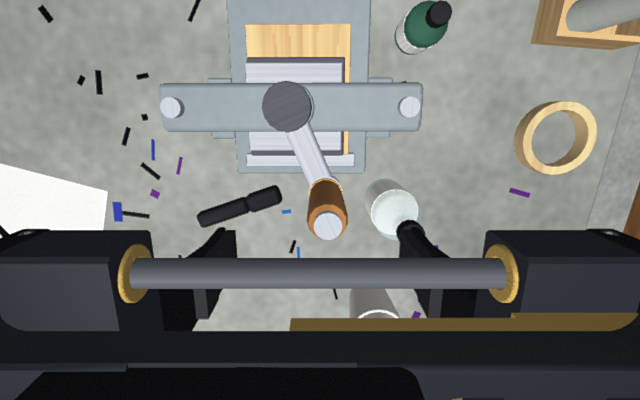

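The wrist view shows the sleeve top at (328,225), between the open fingers (210 and 430) and clear of the ink bottle. I descend and grip.

```bash
echo '[0.016, 0.1, 0.4, 0, 0, 0, 0.8, 0, 0, 0, 0.78, 0, 0, 0, 0, 0]' | python3 drive.py; echo '[0, 0, 0, 0, 0, 0, 0, 0, 0, 0, 0, 0, 0, 0, 0, 0, 0, 0, 0, 0, 0, 0, 0, 0]' | python3 drive.py 0.0 25
python3 - <<'E'
from h import *
s=manip.sense();t=s["eef_pos"];p=topress(t)[0];print(s["t"],t,p,np.hypot(*p),np.rad2deg(np.arctan2(p[1],p[0])),s["contact_force"],s["ft_torque"],s["finger_gap"],s["gripper_force"],R.from_rotvec(s["tool_rot"]).as_matrix().round(4))
E
```

```text
t: 8.0
eef_pos: [0.5556, -0.1689, 0.2134]
tool_rot: [-2.124, -2.295, 0.006]
contact_force: [-1.0, 0.7, -0.2]
finger_gap: 0.0871
gripper_force: 0.0
t: 8.6
eef_pos: [0.5606, -0.1729, 0.2202]
tool_rot: [2.136, 2.303, 0.0]
contact_force: [0.2, 0.4, -0.5]
finger_gap: 0.0472
gripper_force: 0.0
8.6 [ 0.56057181 -0.17288976  0.22016647] [0.07173647 0.03350795] 0.07917640852612072 25.03717453407403 [ 0.22447211  0.37717262 -0.52338086] [-0.05098121  0.05699138 -0.04287252] 0.047205594110174984 0.0 [[-7.530e-02  9.972e-01  9.000e-04]
 [ 9.972e-01  7.530e-02 -5.000e-04]
 [-5.000e-04  9.000e-04 -1.000e+00]]
```

```bash
echo '[0, 0, 0, 0, 0, 0, 0, 0, 0, 0, 0, 0, 0, 0, 0, 0, 0, 0, 0, 0, 0, 0, 0, 0]' | python3 drive.py
cat > pl.py <<'E'
# rows for the next crank turn: tool frame x=-PX,y=PY (tool held still in yaw)
from h import *
import sys
s=manip.sense();p=topress(s["eef_pos"])[0]
th=np.arctan2(p[1],p[0])
print(f't {s["t"]} press {p.round(4)} r {np.hypot(*p):.4f} ang {np.rad2deg(th):.1f} crank mod 2pi {np.mod(np.deg2rad(100)-th,2*np.pi):.3f} F {s["contact_force"].round(1)} gap {s["finger_gap"]:.4f} grip {s["gripper_force"]:.1f} z {s["eef_pos"][2]:.4f}')
st=float(sys.argv[1]) if len(sys.argv)>1 else .25
r=.0797;a=th-st*np.arange(9);M=R.from_rotvec(s["tool_rot"]).inv()
q=np.array([toworld(r*np.cos(k),r*np.sin(k)) for k in a]);q[0]=s["eef_pos"][:2]
d=M.apply(np.c_[np.diff(q,axis=0),np.zeros(8)]);print((d[:,:2]*1000).round(1).tolist())
E
python3 pl.py .2
```

```text
t: 9.2
eef_pos: [0.5602, -0.1728, 0.2195]
tool_rot: [-2.136, -2.303, 0.0]
contact_force: [-0.4, -0.7, 1.7]
finger_gap: 0.0275
gripper_force: 25.0
t 9.2 press [0.0716 0.0332] r 0.0789 ang 24.9 crank mod 2pi 1.311 F [-0.4 -0.7  1.7] gap 0.0275 grip 25.0 z 0.2195
[[-5.9, -14.7], [-2.1, -15.8], [1.1, -15.9], [4.2, -15.3], [7.2, -14.2], [9.9, -12.5], [12.1, -10.3], [13.9, -7.7]]
```

```bash
echo '[-0.118, -0.294, 0, 0, -0.042, -0.316, 0, 0, 0.022, -0.318, 0, 0, 0.084, -0.306, 0, 0, 0.144, -0.284, 0, 0, 0.198, -0.25, 0, 0, 0.242, -0.206, 0, 0, 0.278, -0.154, 0, 0]' | python3 drive.py; python3 pl.py .2
```

```text
t: 10.0
eef_pos: [0.4533, -0.1408, 0.2196]
tool_rot: [2.134, 2.299, 0.005]
contact_force: [7.9, 0.7, -6.6]
finger_gap: 0.0271
gripper_force: 25.0
t 10.0 press [ 0.0318 -0.0712] r 0.0780 ang -65.9 crank mod 2pi 2.896 F [ 7.9  0.7 -6.6] gap 0.0271 grip 25.0 z 0.2196
[[14.4, -6.6], [15.8, -1.9], [15.9, 1.3], [15.3, 4.4], [14.1, 7.4], [12.4, 10.0], [10.1, 12.3], [7.5, 14.0]]
```

Converted, 0.0159 m is 0.318, 0.0158 m is 0.316.

```bash
echo '[0.292, -0.11, 0, 0, 0.316, -0.038, 0, 0, 0.318, 0.026, 0, 0, 0.306, 0.088, 0, 0, 0.282, 0.148, 0, 0, 0.248, 0.2, 0, 0, 0.202, 0.246, 0, 0, 0.15, 0.28, 0, 0]' | python3 drive.py; python3 pl.py .2
```

```text
t: 10.8
eef_pos: [0.4845, -0.0318, 0.2195]
tool_rot: [-2.135, -2.304, 0.003]
contact_force: [-2.8, -2.7, 1.0]
finger_gap: 0.0274
gripper_force: 25.0
t 10.8 press [-0.0746 -0.032 ] r 0.0812 ang -156.8 crank mod 2pi 4.481 F [-2.8 -2.7  1. ] gap 0.0274 grip 25.0 z 0.2195
[[3.4, 15.8], [1.6, 15.8], [-1.5, 15.8], [-4.7, 15.2], [-7.6, 14.0], [-10.2, 12.2], [-12.4, 9.9], [-14.2, 7.3]]
```

```bash
echo '[0.09, 0.31, 0, 0, 0.032, 0.316, 0, 0, -0.03, 0.316, 0, 0, -0.094, 0.304, 0, 0, -0.152, 0.28, 0, 0, -0.204, 0.244, 0, 0, -0.248, 0.198, 0, 0, -0.284, 0.146, 0, 0]' | python3 drive.py; python3 pl.py .2
```

```text
t: 11.6
eef_pos: [0.5952, -0.0669, 0.2195]
tool_rot: [-2.135, -2.303, -0.005]
contact_force: [-1.1, 4.6, 2.1]
finger_gap: 0.0275
gripper_force: 25.0
t 11.6 press [-0.0315  0.0759] r 0.0821 ang 112.5 crank mod 2pi 6.064 F [-1.1  4.6  2.1] gap 0.0275 grip 25.0 z 0.2195
[[-16.2, 2.3], [-15.8, 1.4], [-15.8, -1.7], [-15.2, -4.8], [-13.9, -7.8], [-12.1, -10.4], [-9.8, -12.6], [-7.1, -14.2]]
```

Converted, -0.0158 m is -0.316, -0.0155 m is -0.31.

```bash
echo '[-0.31, 0.07, 0, 0, -0.316, 0.028, 0, 0, -0.316, -0.034, 0, 0, -0.304, -0.096, 0, 0, -0.278, -0.156, 0, 0, -0.242, -0.208, 0, 0, -0.196, -0.252, 0, 0, -0.142, -0.284, 0, 0]' | python3 drive.py; python3 pl.py .2
```

```text
t: 12.4
eef_pos: [0.5534, -0.1761, 0.2194]
tool_rot: [-2.135, -2.3, -0.002]
contact_force: [0.4, 9.5, 3.6]
finger_gap: 0.0273
gripper_force: 25.0
t 12.4 press [0.0745 0.0261] r 0.0789 ang 19.3 crank mod 2pi 1.408 F [0.4 9.5 3.6] gap 0.0273 grip 25.0 z 0.2194
[[-4.5, -15.2], [-0.6, -15.9], [2.6, -15.7], [5.7, -14.9], [8.5, -13.5], [11.0, -11.5], [13.1, -9.1], [14.6, -6.3]]
```

Converted, -0.0159 m is -0.318, -0.0157 m is -0.314.

```bash
echo '[-0.09, -0.304, 0, 0, -0.012, -0.318, 0, 0, 0.052, -0.314, 0, 0, 0.114, -0.298, 0, 0, 0.17, -0.27, 0, 0, 0.22, -0.23, 0, 0, 0.262, -0.182, 0, 0, 0.292, -0.126, 0, 0]' | python3 drive.py; python3 pl.py .2
```

```text
t: 13.2
eef_pos: [0.4507, -0.1358, 0.2196]
tool_rot: [2.133, 2.298, 0.001]
contact_force: [8.3, -0.5, -7.4]
finger_gap: 0.0276
gripper_force: 25.0
t 13.2 press [ 0.0267 -0.0733] r 0.0780 ang -70.0 crank mod 2pi 2.967 F [ 8.3 -0.5 -7.4] gap 0.0276 grip 25.0 z 0.2196
[[14.9, -5.5], [15.9, -0.8], [15.7, 2.4], [14.9, 5.5], [13.5, 8.3], [11.6, 10.9], [9.2, 13.0], [6.5, 14.5]]
```

Converted, 0.0159 m is 0.318, 0.0157 m is 0.314.

```bash
echo '[0.306, -0.09, 0, 0, 0.318, -0.016, 0, 0, 0.314, 0.048, 0, 0, 0.298, 0.11, 0, 0, 0.27, 0.166, 0, 0, 0.232, 0.218, 0, 0, 0.184, 0.26, 0, 0, 0.13, 0.29, 0, 0]' | python3 drive.py; echo '[0, 0, 0, 0, 0, 0, 0, 0]' | python3 drive.py; python3 pl.py .05
```

```text
t: 14.0
eef_pos: [0.4883, -0.0298, 0.2195]
tool_rot: [-2.134, -2.303, 0.01]
contact_force: [-3.7, -3.3, 2.6]
finger_gap: 0.0273
gripper_force: 25.0
t: 14.2
eef_pos: [0.4907, -0.0288, 0.2195]
tool_rot: [2.136, 2.303, -0.0]
contact_force: [1.0, 1.9, -0.4]
finger_gap: 0.0273
gripper_force: 25.0
t 14.2 press [-0.0771 -0.0257] r 0.0812 ang -161.6 crank mod 2pi 4.565 F [ 1.   1.9 -0.4] gap 0.0273 grip 25.0 z 0.2195
[[-0.3, 4.3], [1.0, 3.9], [0.8, 3.9], [0.6, 3.9], [0.4, 4.0], [0.2, 4.0], [-0.0, 4.0], [-0.2, 4.0]]
```

```bash
echo '[0.02, 0.1, 0, 0, 0, 0, 0, 0, 0, 0, 0, 0]' | python3 drive.py; python3 pl.py .05; echo '[0, 0, 0, 0, 0, 0, 0, 0, 0, 0, 0, 0, 0, 0, 0, 0, 0, 0, 0, 0, 0, 0, 0, 0, 0, 0, 0, 0, 0, 0, 0, 0]' | python3 drive.py 0.08; echo '[0, 0, -0.4, 0, 0, 0, -0.8, 0, 0, 0, -0.8, 0, 0, 0, -0.4, 0, 0, 0, 0, 0]' | python3 drive.py
```

```text
t: 14.5
eef_pos: [0.4943, -0.0273, 0.2195]
tool_rot: [-2.134, -2.302, 0.004]
contact_force: [-4.8, -0.0, 3.9]
finger_gap: 0.0275
gripper_force: 25.0
t 14.5 press [-0.0784 -0.0219] r 0.0814 ang -164.4 crank mod 2pi 4.614 F [-4.8 -0.   3.9] gap 0.0275 grip 25.0 z 0.2195
[[-0.6, 4.3], [0.8, 3.9], [0.6, 3.9], [0.4, 4.0], [0.2, 4.0], [-0.0, 4.0], [-0.2, 4.0], [-0.4, 4.0]]
t: 15.3
eef_pos: [0.4962, -0.0268, 0.2195]
tool_rot: [2.136, 2.304, 0.0]
contact_force: [0.6, 0.5, -0.3]
finger_gap: 0.0779
gripper_force: 0.0
t: 15.8
eef_pos: [0.4981, -0.0273, 0.343]
tool_rot: [2.131, 2.298, 0.006]
contact_force: [-0.4, -0.3, 0.5]
finger_gap: 0.0802
gripper_force: 0.0
```

Careful with the scale: shifts go in shares of 50 mm. That gives: 0.045 m is 0.9, 0.04 m is 0.8.

```bash
echo '[0.8, 0, 0, 0, 0.9, 0, 0, 0, 0.9, 0, 0, 0, 0.9, 0, 0, 0, 0.9, 0, 0, 0, 0, 0, 0, 0, 0, 0, 0, 0]' | python3 drive.py
python3 - <<'E'
from h import *
c=manip.get_calibration("top");im,d=manip.snapshot("top");P=cloud(c,d);Z=P[...,2];roi=np.zeros(Z.shape,bool);roi[160:285,265:460]=1
m=roi&(Z>.262)&(Z<.285);q=P[m]
r=rect(q);p=topress(np.r_[r[:2]/1000,0])[0];print("sleeve",r,p,np.hypot(*p),"crank",np.mod(np.deg2rad(100)-np.arctan2(p[1],p[0]),2*np.pi)+2*np.pi)
sides(im,(-.13,.07))
t=topress(P.reshape(-1,3)).reshape(400,640,2);pl=(abs(t[...,1])<.05)&(t[...,0]>-.052)&(t[...,0]<-.03);print("platen z",np.percentile(Z[pl],[10,25,50,75,90]).round(4))
s,_=manip.snapshot("scene");cv2.imwrite("pics/end.png",np.vstack([cv2.resize(im[150:290,250:450],None,fx=2.8,fy=2.1),cv2.resize(s[110:270,180:380],None,fx=2.8,fy=1.9)])[:,:,::-1])
print(manip.sense()["contact_force"])
E
```

```text
t: 16.5
eef_pos: [0.4785, 0.1933, 0.3381]
tool_rot: [-2.132, -2.306, 0.004]
contact_force: [-0.2, -0.6, -0.3]
finger_gap: 0.0798
gripper_force: 0.0
sleeve [492.8 -29.3  25.   24.9  89.6] [-0.07643116 -0.02356561] 0.07998162288926128 crank 10.87103079137711
[-100.0, -62.4, 62.6] [-94.0, -62.9, 64.9] [-88.0, -63.5, 64.6] [-82.0, -64.0, 64.0] [-76.0, -64.6, 63.5] [-70.0, -65.2, 62.9] [-64.0, -63.0, 64.9] [-58.0, -63.8, 64.6] [-52.0, -64.3, 63.8] [-46.0, -64.9, 63.2] [-40.0, -65.2, 62.6] [-34.0, -63.3, 64.9] [-28.0, -63.8, 64.4] [-22.0, -64.7, 63.8] [-16.0, -65.2, 63.2] [-10.0, -62.7, 62.7] [44.0, -62.8, 62.7] [50.0, -63.3, 65.0] [56.0, -63.9, 64.7] [62.0, -64.2, 64.1] x range -0.0988 0.0605
platen z [0.0509 0.0656 0.0739 0.1914 0.1951]
[-0.02733932 -0.42065524  0.66600918]
```

View pics/end.png

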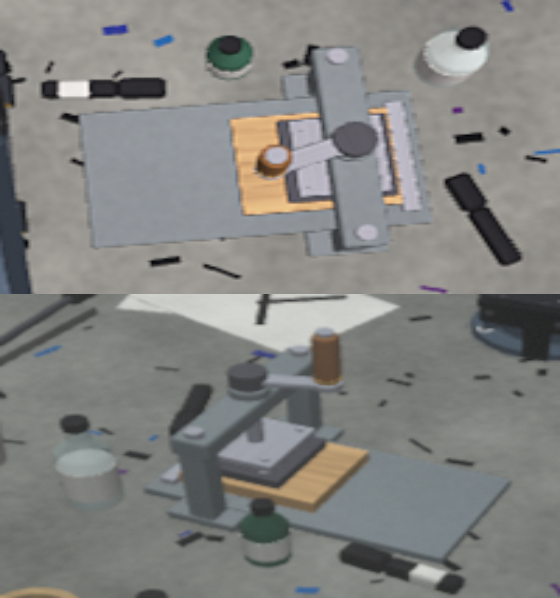

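The views show the panel flush against the stop (x range -99 to +60) and square. The platen is pressed on it, the crank reads 10.87 rad, the gripper is clear and the bottles and markers are undisturbed.

```bash
python3 -c "
from rig import manip
print(manip.job_done())"
```

```text
the job is handed in; nothing more can be done
None
```

The job is handed in: the panel is flush against the back stop, square and centred, and clamped with the crank at about 10.87 rad (springs about half squeezed, going by the crank angle); the sleeve is released, and the bottles and the two markers by the press were undisturbed in the last pictures.

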